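# Hold the funnel in the flask neck, clear of the glass, ready for pouring

### The job

I am about to pour a sample into the open amber conical flask. Take the steel funnel out of the rack by its blue handle, carry it clear of the bottles and the glass that stand between, and finish while still holding it by that handle at the flask, upright and still, with its stem hanging down the middle of the neck and the foot of its cone a finger's breadth (about 10 mm) above the mouth, so that air can get out and the funnel touches no part of the flask. Do not knock or shift the flask, and leave the small white funnel, the two bottles and the tall glass standing where they are.

Things in the scene. Friction and masses are not known exactly. Their poses are not given: they have to be found in the camera images.
- funnel_handle (a point): Centre of the blue hand grip of the steel funnel: a level bar 66 long (x), 12 wide (y), 18 high (z), all mm. The funnel's axis lies 99 mm from here along +x. Grip it across its width from above, at its middle, firmly (40 N or more): the funnel's weight hangs about 95 mm out from the hand. At the start this point is about 130 mm above the table.
- cone_foot (a point): The foot of the steel funnel's cone, where the stem begins: on the funnel's axis, 50 mm above the stem's lower end, 53 mm below the handle's centre. Same axes as the handle.
- stem_tip (a point): The lower end of the steel funnel's stem, on the funnel's axis. Same axes as the handle.
- rack_top (a point): White plastic funnel rack, fixed; middle of its top face, 105 mm above the table. Plate 92 (x) by 190 (y), 8 thick, end panels below; two holes of 44 diameter lie 45 mm either side along y. One holds the steel funnel (handle to about -x of the rack, reaching beyond the plate), the other the small white funnel; which is which changes, as does the rack's side of the table.
- flask_mouth (a point): Centre of the mouth of the open amber glass conical flask, 145 mm above the table. The flask is loose, empty, about 130 g. Neck straight, 34 outside and 28 inside diameter, 45 long; below it the flask widens to 85 across at the base. z up.
- bottle_yellow_center (a point): Bystander: full brown sample bottle with yellow cap, 64 diameter, 152 high; its centre, half-way up.
- bottle_black_center (a point): Bystander: full green sample bottle with black cap, 64 diameter, 152 high; its centre, half-way up.
- tall_glass_center (a point): Bystander: clear straight drinking glass, 70 diameter, 130 high; its centre, half-way up.
- small_funnel_center (a point): Bystander: small white plastic funnel without handle, 60 across, 88 high, sitting in the rack's other hole and rising about 18 mm above the plate; a point on its axis 60 mm above its stem's lower end.
- funnel: The steel funnel, loose, 70 to 125 g; origin at the stem's lower end, z up its axis, handle along -x. 108 high: stem 50 long, 12 diameter; 60-degree cone 50 high; 70 across at the top with an 8 mm upright rim. Handle centre 103 above the origin. It sits upright by its cone in one of the rack's holes, the stem about 78 below the plate's top: lift straight up over 85 to draw it out.
- flask: The same flask; origin at the middle of its underside, on the table.
- rack: The same rack; origin on the table under its middle.
- small_funnel: The same small white funnel; origin at the lower end of its stem.
Not all that is in view belongs to the job. What is shaped like the rack but red or yellow is not meant.

How it is judged:
By the outcome, as a careful person would: the job done as asked, in the order asked, and still so for the second after the job is handed in, while the arm keeps its last pose, push and grip.
It also fails if it takes over 48 s, if anything falls off the work surface, if the arm or the gripper's body presses on something with over 40 N, if the wrist force passes 120 N, or if a joint passes its speed limit or range.

### The arm

A 6-joint arm with a two-finger parallel gripper is mounted at the origin on the work surface. World frame = base frame: x ahead of the robot, y to its left, z up, the work surface at z = 0. Lengths are in mm, angles in rad, forces in N, time in s.
With the tool pointing down it reaches from about 375 to 975 mm from the base axis. Payload 3.8 kg.
Tool frame: the origin (TCP) lies on the centre line of the jaws, within the pads' length; the fingertips stand bot.finger_overhang ahead of it and the grasp point (between the pads) lies 2 mm behind it (bot.finger_overhang is the distance from the TCP to the fingertips, in mm); z points along the fingers, x is the direction in which the jaws open and shut, and the axes are right-handed (so a half turn about z gives the same grasp; the last joint's range is limited). The gripper opens to 88 mm and grips with 3 to 60 N. Pads are 18 mm wide; open, the fingers measure 123 mm over their backs; the gripper's body (75 mm by 187 mm) begins 45 mm behind the grasp point.
Start: joints at [-1.24, 0.264, 1.604, -0, 1.274, -0.037], TCP at [242.7, -629.853, 255.706] pointing down, gripper open.
Joint ranges: [-2.63, 2.63], [-0.94, 2.18], [0.31, 2.57], [-1.31, 4.45], [0, 2.66], [-2.55, 2.55]. Speed limits (rad/s): [2.57, 2.57, 3.14, 3.14, 3.14, 3.14].

### API

Orientations are given as [roll, pitch, yaw] about the fixed x, y, z axes, in that order (R = Rz(yaw) Ry(pitch) Rx(roll)).
In Python, from station import bot, optics gives the robot as it stands.
- The arm moves only by the tool send_rows, never from a script. Its argument "rows" is a list of rows, each an object of numbers: "x", "y", "z": the shift along the world's x, y, z in cm; "wx", "wy", "wz": the turn, a rotation vector about the world's x, y, z in degrees; "fingers": the finger opening in cm, from 0 to 8.81. A call has exactly 8 rows; each row shifts and turns the commanded pose from where the row before left it; what a row does not reach is not made up. A row lasts 1/10 s, in which the tool goes at most 50 mm and 8.59 degrees, less where a joint would pass 70% of its speed; a pose out of reach is approached as far as the arm can. A call with a gripper value outside its range is refused whole. The fingers move at their own pace and stop on an object; "grip_force" is the grip in N (left out, the last holds). Time passes only in rows, so rows that do not move let the fingers close, or fill a call up. It gives the time, the measured TCP pose, the force and the opening at its end, in the units of the state.
- bot.read_state(): the state, without advancing time (a new reading comes with each control period).
- optics.snapshot(name): name is "scene" or "top"; returns a dict with "image" (400x640x3 uint8, red, green, blue), "depth" (400x640 float32, mm along the optical axis (not along the pixel's ray), 0 where there is no reading), "fx", "fy", "cx", "cy" (pixels), "R" (3x3) and "t" (3): a world point X has camera coordinates R X + t. Camera axes: x right, y down, z forward; pixel columns grow to the right and rows downward; lengths in mm; the calibration is good to about 2 mm. A picture is of the moment at which its call begins.
- bot.hand_in(): hands the job in, once; it reports no verdict.
The state is a dict: "clock": time; "joint_pos": joint angles; "qvel": joint speeds; "joint_torque": joint torques, N m; "eef_pos": TCP position; "orientation": TCP orientation; "contact_force": force on the tool from outside, world axes, zero at the start; "ft_torque": the same for the moment, N m; "opening": finger opening in mm.
Only numpy, scipy, OpenCV 4.12 (cv2) and the standard library are available. Lean on these libraries where they do the work, as an engineer would, in place of code of your own. Each camera call takes 0.05 s, during which the arm holds its last target. There are 200 camera calls.

## Working session

There is one attempt and no reset: what is moved stays moved. The work goes in short steps, Python scripts to look and compute and a tool call to move; the robot and the scene stay as the last step left them, time stands still between calls to the robot, and variables do not carry over. Pictures are saved under pics/ and viewed, about 8 in all and at most 12, crops included, and the job is handed in when it is done.

Besides the shell and the picture viewer there is one more tool, called after ">>>" as name([rows], argument=value, ...), one row to a line, values as JSON. send_rows: Moves the arm, as the interface text tells. Its arguments: {"type":"object","properties":{"rows":{"type":"array"},"grip_force":{"type":"number"}},"required":["rows"]}

```bash
mkdir -p pics; ls; cat > h.py <<'E'
import numpy as np, cv2
from station import bot, optics
def snap(n, save=None):
    s=optics.snapshot(n)
    if save: cv2.imwrite('pics/'+save, s['image'][:,:,::-1])
    d=s['depth'].astype(float); v,u=np.mgrid[:400,:640]
    c=np.stack([(u-s['cx'])/s['fx']*d,(v-s['cy'])/s['fy']*d,d],-1)
    s['P']=(c-s['t'])@s['R']; s['P'][d==0]=np.nan
    s['C']=-s['R'].T@s['t']; return s
def ray(s,u,v,z):
    r=s['R'].T@np.array([(u-s['cx'])/s['fx'],(v-s['cy'])/s['fy'],1]); return s['C']+r*(z-s['C'][2])/r[2]
def proj(s,X):
    c=s['R']@np.array(X)+s['t']; return s['fx']*c[0]/c[2]+s['cx'],s['fy']*c[1]/c[2]+s['cy']
E
python3 - <<'E'
from h import *
a=snap('top','top0.png');b=snap('scene','scene0.png')
for s in(a,b):print(s['C'],s['fx'],s['R'][2])
np.savez('s0.npz',**{k+n:s[k] for n,s in(('a',a),('b',b)) for k in('image','depth','P')})
print(bot.finger_overhang,bot.read_state())
E
```

```text
pics
[ 414.30345746   75.3414394  1335.47472555] 363.78601585378146 [ 0.09256594  0.01328279 -0.99561796]
[1484.95494825  641.84389377 1208.47124636] 491.2226267148643 [-0.61954255 -0.34922157 -0.70300165]
17.0 {'clock': 0.1, 'joint_pos': array([-1.23988823e+00,  2.64705641e-01,  1.60520657e+00, -3.82379666e-05,
        1.27370218e+00, -3.69139836e-02]), 'qvel': array([-4.83530257e-05, -1.78448034e-03, -3.43280265e-03,  1.11979423e-03,
        2.95180212e-04,  2.54990900e-05]), 'joint_torque': array([ 2.01446996e-04, -5.03618217e+01, -3.58070648e+01,  7.31356605e-02,
        2.33570533e-02, -4.33761716e-05]), 'eef_pos': array([ 242.50408126, -629.29590778,  254.51039077]), 'orientation': array([-3.14155456e+00,  2.02170873e-03, -1.20296298e+00]), 'contact_force': array([-4.27082131e-04,  4.33036117e-01,  3.39268217e-01]), 'ft_torque': array([ 0.02010919,  0.00670147, -0.02787408]), 'opening': 88.38339919838131}
```

View pics/top0.png

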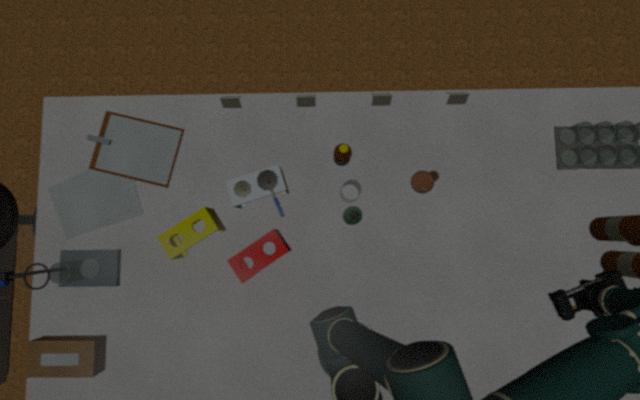

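View pics/scene0.png

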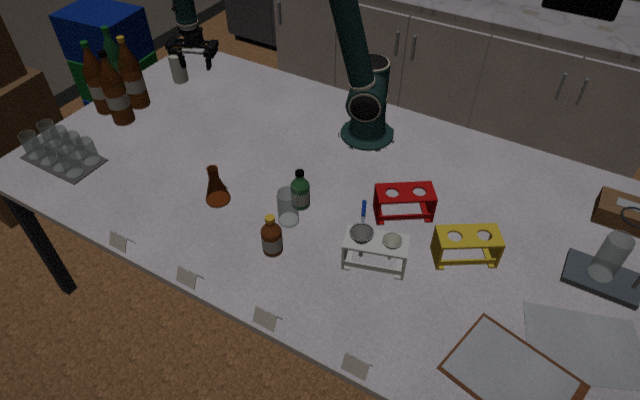

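The top view shows the white rack near (257,187) with the steel funnel at (267,179) and its blue handle near (280,205). The flask is at (424,182), with its mouth near (434,175). The bystanders are at (343,152), (349,190) and (352,214). In the scene view the handle is at (363,209) and the flask mouth at (212,169).

```bash
python3 - <<'E'
from h import *
a=snap('top');b=snap('scene')
def tri(pa,pb):
    A=[];o=[]
    for s,p in((a,pa),(b,pb)):
        r=s['R'].T@np.array([(p[0]-s['cx'])/s['fx'],(p[1]-s['cy'])/s['fy'],1]);r/=np.linalg.norm(r)
        M=np.eye(3)-np.outer(r,r);A.append(M);o.append(M@s['C'])
    return np.linalg.lstsq(np.vstack(A),np.hstack(o),rcond=None)[0]
def mask(s,box,lo,hi):
    h=cv2.cvtColor(s['image'],cv2.COLOR_RGB2HSV);m=cv2.inRange(h,lo,hi);k=np.zeros_like(m)
    x0,y0,x1,y1=box;k[y0:y1,x0:x1]=m[y0:y1,x0:x1];return k>0
def info(n,s,m):
    v,u=np.nonzero(m);P=s['P'][m];P=P[np.isfinite(P[:,0])]
    print(n,len(u),'px',u.mean().round(2),v.mean().round(2),'box',u.min(),v.min(),u.max(),v.max(),'P med',np.median(P,0).round(1),'zmax',P[:,2].max().round(1));return u.mean(),v.mean()
ma=mask(a,(262,180,300,225),(100,90,20),(130,255,255));mb=mask(b,(345,190,380,235),(100,90,20),(130,255,255))
pa=info('handle top',a,ma);pb=info('handle sc',b,mb);print('tri',tri(pa,pb))
for s,m in((a,ma),(b,mb)):
    v,u=np.nonzero(m);X=np.array([ray(s,i,j,130 if s is b else 135) for i,j in zip(u,v)])[:,:2];c=X.mean(0);w,V=np.linalg.eigh(np.cov((X-c).T));print('ray',c,'axis deg',np.degrees(np.arctan2(V[1,1],V[0,1])),'sd',np.sqrt(w)); 
    t=(X-c)@V[:,1];print('len',np.ptp(t),'mid',c+V[:,1]*(t.max()+t.min())/2)
# flask
ma=mask(a,(400,160,450,205),(0,60,20),(20,255,255));mb=mask(b,(195,155,240,215),(0,80,20),(20,255,255))
info('flask top',a,ma);info('flask sc',b,mb)
Ps=b['P'][mb]; Ps=Ps[Ps[:,2]>130];print('flask hi sc',len(Ps),Ps.mean(0) if len(Ps) else 0,)
Pt=a['P'][ma]; Pt=Pt[Pt[:,2]>130];print('flask hi top',len(Pt),Pt.mean(0) if len(Pt) else 0)
# generic heights
for n,bx in(('yel',(325,138,362,170)),('glass',(335,175,365,203)),('blk',(338,202,366,228)),('rack',(220,160,292,210))):
    x0,y0,x1,y1=bx;P=a['P'][y0:y1,x0:x1].reshape(-1,3);P=P[P[:,2]>(95 if n!='rack' else 100)]
    print(n,len(P),np.median(P,0).round(1),P.min(0).round(),P.max(0).round())
for n,s,bx,k in(('a',a,(225,140,295,220),9),('a2',a,(400,160,450,205),9),('b',b,(195,155,240,215),9),('b2',b,(335,190,415,280),6)):
    x0,y0,x1,y1=bx;im=cv2.resize(s['image'][y0:y1,x0:x1,::-1],(390,int(390*(y1-y0)/(x1-x0))),interpolation=cv2.INTER_CUBIC)
    im=cv2.convertScaleAbs(im,alpha=1.6);cv2.imwrite(f'/tmp/{n}.png',im)
A=np.zeros((600,800,3),np.uint8)
T=[cv2.imread(f'/tmp/{n}.png') for n in('a','a2','b','b2')]
for t,(x,y) in zip(T,((0,0),(400,0),(0,300),(400,300))):
    t=cv2.resize(t,None,fx=min(1,298/t.shape[0]),fy=min(1,298/t.shape[0]));A[y:y+t.shape[0],x:x+t.shape[1]]=t;print(t.shape)
cv2.imwrite('pics/c1.png',A)
E
```

```text
handle top 46 px 277.98 205.52 box 274 198 282 215 P med [509.2 226.8 135.3] zmax 140.4
handle sc 60 px 363.37 207.53 box 361 200 365 215 P med [505.7 230.5 135.1] zmax 140.1
tri [506.89176513 228.52465758 134.91214942]
ray [507.70914058 226.92733501] axis deg -156.50698736253122 sd [ 2.41007728 17.96607922]
len 62.668154428009885 mid [504.99472473 225.747467  ]
ray [501.3153352 228.0976023] axis deg -156.81315243170403 sd [ 3.36864548 19.45810612]
len 65.81997184692148 mid [500.83809484 227.89318648]
flask top 430 px 423.51 180.38 box 411 171 438 192 P med [ 592.4 -270.1   63. ] zmax 150.2
flask sc 658 px 215.89 188.94 box 206 165 229 207 P med [ 614.  -266.7   56.9] zmax 147.6
flask hi sc 77 [ 600.82169295 -280.84415089  139.59454954]
flask hi top 62 [ 599.00938036 -285.86564429  142.15986455]
yel 232 [687.6  10.9 112.2] [665. -21.  95.] [722.  38. 156.]
glass 108 [566.2 -19.3 126. ] [527. -50.  95.] [594.  17. 135.]
blk 255 [474.4 -19.6 110.5] [448. -51.  95.] [506.   7. 159.]
rack 1330 [578.1 304.3 105.9] [496. 207. 100.] [650. 410. 140.]
(298, 261, 3)
(298, 331, 3)
(298, 223, 3)
(298, 265, 3)
```

View pics/c1.png

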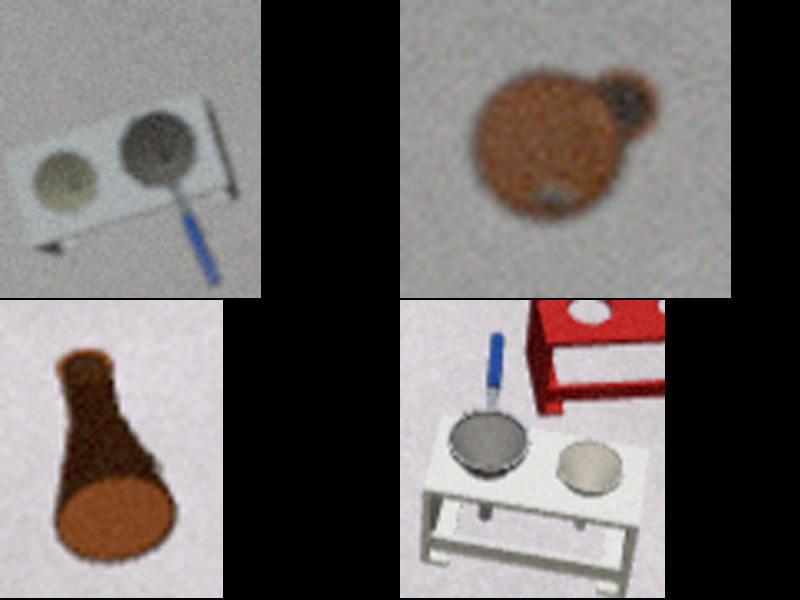

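```bash
cat > tri.py <<'E'
from h import *
def tri(a,b,pa,pb):
    A=[];o=[]
    for s,p in((a,pa),(b,pb)):
        r=s['R'].T@np.array([(p[0]-s['cx'])/s['fx'],(p[1]-s['cy'])/s['fy'],1]);r/=np.linalg.norm(r)
        M=np.eye(3)-np.outer(r,r);A.append(M);o.append(M@s['C'])
    return np.linalg.lstsq(np.vstack(A),np.hstack(o),rcond=None)[0].round(1)
E
python3 - <<'E'
from tri import *
a=snap('top');b=snap('scene')
for n,pa,pb,z in(('mouth',(433.5,175.1),(211.7,168.2),145),('rim',(266.6,179.2),(361.1,232.7),135)):
    print(n,tri(a,b,pa,pb),ray(a,*pa,z).round(1),ray(b,*pb,z).round(1))
# table level bias & flask base circle via top mask
for s,n,bx in((a,'top',(400,160,450,205)),(b,'sc',(195,155,240,215))):
    x0,y0,x1,y1=bx;h=cv2.cvtColor(cv2.GaussianBlur(s['image'],(3,3),0),cv2.COLOR_RGB2HSV);P=s['P'];
    near=np.zeros((400,640),bool);near[y0:y1,x0:x1]=1
    m=near&(P[...,2]>135);v,u=np.nonzero(m);print(n,len(u),u.mean(),v.mean(),u.min(),u.max(),v.min(),v.max())
    X=np.array([ray(s,i,j,145) for i,j in zip(u,v)]);print(((X.min(0)+X.max(0))/2).round(1),np.ptp(X,0).round(1))
print('table z',np.nanmedian(a['P'][230:280,420:480,2]),np.nanmedian(b['P'][150:190,90:130,2]))
m=(b['P'][...,2]>125);m[:195]=0;m[260:]=0;m[:,:340]=0;m[:,390:]=0;v,u=np.nonzero(m);print('rim sc',u[v>218].mean(),v[v>218].mean())
E
```

```text
mouth [ 599.5 -285.5  142.4] [ 600.6 -287.4  145. ] [ 601.1 -279.9  145. ]
rim [596.8 266.8 128.5] [596.3 264.8 135. ] [601.6 270.1 135. ]
top 55 433.1818181818182 175.54545454545453 427 438 170 181
[ 599.3 -284.1  145. ] [36.7 36.3  0. ]
sc 59 211.5084745762712 168.5084745762712 206 217 165 173
[ 602.4 -278.2  145. ] [39.1 38.7  0. ]
table z 0.5225660978357374 -1.299552079381952
rim sc 361.51937984496124 230.2170542635659
```

>>> send_rows([
  {"z":3,"x":3,"y":3,"fingers":5},
  {"z":1,"x":3,"y":4},
  {"x":3,"y":4},
  {"x":3,"y":4},
  {"x":3,"y":4},
  {"x":3,"y":4},
  {"x":3,"y":4},
  {"x":3,"y":4},
])

```text
schema error: expected keys x, y, z, wx, wy, wz, fingers
```

>>> send_rows([
  {"x":2,"y":2,"z":2,"wx":0,"wy":0,"wz":0,"fingers":5},
  {"x":3,"y":3,"z":1.5,"wx":0,"wy":0,"wz":0,"fingers":5},
  {"x":3.5,"y":3,"z":0,"wx":0,"wy":0,"wz":0,"fingers":5},
  {"x":3.5,"y":3,"z":0,"wx":0,"wy":0,"wz":0,"fingers":5},
  {"x":3.5,"y":3,"z":0,"wx":0,"wy":0,"wz":0,"fingers":5},
  {"x":3.5,"y":3,"z":0,"wx":0,"wy":0,"wz":0,"fingers":5},
  {"x":3.5,"y":3,"z":0,"wx":0,"wy":0,"wz":0,"fingers":5},
  {"x":3.5,"y":3,"z":0,"wx":0,"wy":0,"wz":0,"fingers":5},
])

```text
clock: 1.1
eef_pos: [503.9, -398.4, 290.9]
orientation: [-3.141, -0.0, -1.203]
contact_force: [0.2, -0.0, -0.2]
opening: 50.1
```

>>> send_rows([
  {"x":0,"y":4,"z":0,"wx":0,"wy":0,"wz":2,"fingers":5},
  {"x":0,"y":4,"z":0,"wx":0,"wy":0,"wz":0,"fingers":5},
  {"x":0,"y":4,"z":0,"wx":0,"wy":0,"wz":0,"fingers":5},
  {"x":0,"y":4,"z":0,"wx":0,"wy":0,"wz":0,"fingers":5},
  {"x":0,"y":4,"z":0,"wx":0,"wy":0,"wz":0,"fingers":5},
  {"x":0,"y":4,"z":0,"wx":0,"wy":0,"wz":0,"fingers":5},
  {"x":0,"y":4,"z":0,"wx":0,"wy":0,"wz":0,"fingers":5},
  {"x":0,"y":4,"z":0,"wx":0,"wy":0,"wz":0,"fingers":5},
])

```text
clock: 1.9
eef_pos: [502.4, -78.3, 290.9]
orientation: [-3.141, -0.0, -1.168]
contact_force: [-0.4, 0.8, 0.1]
opening: 50.0
```

>>> send_rows([
  {"x":0,"y":4,"z":0,"wx":0,"wy":0,"wz":0,"fingers":5},
  {"x":0,"y":4,"z":0,"wx":0,"wy":0,"wz":0,"fingers":5},
  {"x":0,"y":4,"z":0,"wx":0,"wy":0,"wz":0,"fingers":5},
  {"x":0,"y":4,"z":0,"wx":0,"wy":0,"wz":0,"fingers":5},
  {"x":0,"y":4,"z":0,"wx":0,"wy":0,"wz":0,"fingers":5},
  {"x":0,"y":2,"z":0,"wx":0,"wy":0,"wz":0,"fingers":5},
  {"x":0,"y":0,"z":0,"wx":0,"wy":0,"wz":0,"fingers":5},
  {"x":0,"y":0,"z":0,"wx":0,"wy":0,"wz":0,"fingers":5},
])

```text
clock: 2.7
eef_pos: [502.6, 140.2, 290.6]
orientation: [3.141, -0.001, -1.167]
contact_force: [-0.2, -0.2, -0.5]
opening: 50.0
```

>>> send_rows([
  {"x":0,"y":4,"z":0,"wx":0,"wy":0,"wz":0,"fingers":5},
  {"x":0,"y":3,"z":0,"wx":0,"wy":0,"wz":0,"fingers":5},
  {"x":0,"y":1.7,"z":-2,"wx":0,"wy":0,"wz":0,"fingers":5},
  {"x":0,"y":0,"z":-3,"wx":0,"wy":0,"wz":0,"fingers":5},
  {"x":0,"y":0,"z":-3,"wx":0,"wy":0,"wz":0,"fingers":5},
  {"x":0,"y":0,"z":-2,"wx":0,"wy":0,"wz":0,"fingers":5},
  {"x":0,"y":0,"z":0,"wx":0,"wy":0,"wz":0,"fingers":5},
  {"x":0,"y":0,"z":0,"wx":0,"wy":0,"wz":0,"fingers":5},
])

```text
clock: 3.5
eef_pos: [503.0, 226.0, 190.9]
orientation: [3.141, -0.0, -1.17]
contact_force: [-0.0, -0.6, -0.1]
opening: 50.1
```

```bash
python3 - <<'E'
from h import *
A=np.zeros((600,800,3),np.uint8)
for n,bx,x in(('top',(235,150,315,240),0),('scene',(330,170,410,260),400)):
    s=snap(n);x0,y0,x1,y1=bx
    im=cv2.convertScaleAbs(cv2.resize(s['image'][y0:y1,x0:x1,::-1],(400,450),interpolation=cv2.INTER_CUBIC),alpha=1.6)
    A[:450,x:x+400]=im
cv2.imwrite('pics/c2.png',A[:450])
E
```

```text
(no output)
```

View pics/c2.png

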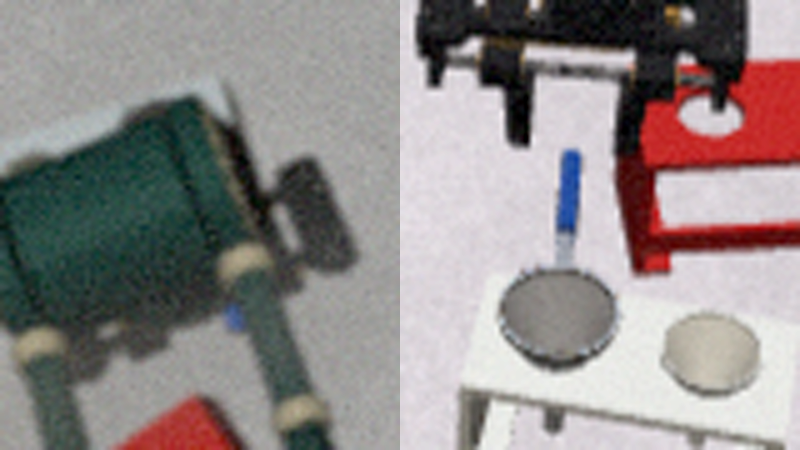

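The handle sits centred between the fingers in the scene view, at (565,190) with the fingers at (517,120) and (630,120). I'll descend.

>>> send_rows([
  {"x":0,"y":0,"z":-1.5,"wx":0,"wy":0,"wz":0,"fingers":5},
  {"x":0,"y":0,"z":-1.5,"wx":0,"wy":0,"wz":0,"fingers":5},
  {"x":0,"y":0,"z":-1.2,"wx":0,"wy":0,"wz":0,"fingers":5},
  {"x":0,"y":0,"z":-1,"wx":0,"wy":0,"wz":0,"fingers":5},
  {"x":0,"y":0,"z":-0.8,"wx":0,"wy":0,"wz":0,"fingers":5},
  {"x":0,"y":0,"z":0,"wx":0,"wy":0,"wz":0,"fingers":5},
  {"x":0,"y":0,"z":0,"wx":0,"wy":0,"wz":0,"fingers":3},
  {"x":0,"y":0,"z":0,"wx":0,"wy":0,"wz":0,"fingers":2.4},
])

```text
clock: 4.4
eef_pos: [503.2, 227.3, 131.3]
orientation: [-3.141, -0.0, -1.168]
contact_force: [0.2, 0.4, 0.5]
opening: 36.0
```

>>> send_rows([
  {"x":0,"y":0,"z":0,"wx":0,"wy":0,"wz":0,"fingers":2},
  {"x":0,"y":0,"z":0,"wx":0,"wy":0,"wz":0,"fingers":1.8},
  {"x":0,"y":0,"z":0,"wx":0,"wy":0,"wz":0,"fingers":1.6},
  {"x":0,"y":0,"z":0,"wx":0,"wy":0,"wz":0,"fingers":1.4},
  {"x":0,"y":0,"z":0,"wx":0,"wy":0,"wz":0,"fingers":1.2},
  {"x":0,"y":0,"z":0,"wx":0,"wy":0,"wz":0,"fingers":0},
  {"x":0,"y":0,"z":0,"wx":0,"wy":0,"wz":0,"fingers":0},
  {"x":0,"y":0,"z":0,"wx":0,"wy":0,"wz":0,"fingers":0},
], grip_force=55)

```text
clock: 5.2
eef_pos: [502.7, 227.2, 130.8]
orientation: [-3.141, -0.0, -1.168]
contact_force: [0.0, -0.2, 0.8]
opening: 11.5
```

Gripped, with the opening reading 11.5 mm. Next I'll lift straight up, gently.

>>> send_rows([
  {"x":0,"y":0,"z":0.5,"wx":0,"wy":0,"wz":0,"fingers":0},
  {"x":0,"y":0,"z":1,"wx":0,"wy":0,"wz":0,"fingers":0},
  {"x":0,"y":0,"z":1.5,"wx":0,"wy":0,"wz":0,"fingers":0},
  {"x":0,"y":0,"z":2,"wx":0,"wy":0,"wz":0,"fingers":0},
  {"x":0,"y":0,"z":2,"wx":0,"wy":0,"wz":0,"fingers":0},
  {"x":0,"y":0,"z":2,"wx":0,"wy":0,"wz":0,"fingers":0},
  {"x":0,"y":0,"z":2,"wx":0,"wy":0,"wz":0,"fingers":0},
  {"x":0,"y":0,"z":2,"wx":0,"wy":0,"wz":0,"fingers":0},
])

```text
clock: 6.0
eef_pos: [502.7, 227.2, 263.0]
orientation: [-3.14, -0.0, -1.168]
contact_force: [0.3, -0.1, -1.9]
opening: 11.7
```

>>> send_rows([
  {"x":0,"y":0,"z":2,"wx":0,"wy":0,"wz":0,"fingers":0},
  {"x":0,"y":0,"z":1.5,"wx":0,"wy":0,"wz":0,"fingers":0},
  {"x":0,"y":0,"z":1,"wx":0,"wy":0,"wz":0,"fingers":0},
  {"x":0,"y":0,"z":0.5,"wx":0,"wy":0,"wz":0,"fingers":0},
  {"x":0,"y":0,"z":0,"wx":0,"wy":0,"wz":0,"fingers":0},
  {"x":0,"y":0,"z":0,"wx":0,"wy":0,"wz":0,"fingers":0},
  {"x":0,"y":0,"z":0,"wx":0,"wy":0,"wz":0,"fingers":0},
  {"x":0,"y":0,"z":0,"wx":0,"wy":0,"wz":0,"fingers":0},
])

```text
clock: 6.8
eef_pos: [502.3, 227.0, 309.6]
orientation: [3.14, 0.0, -1.168]
contact_force: [1.0, 0.2, -0.4]
opening: 11.5
```

```bash
python3 - <<'E'
from h import *
s=snap('scene','scene1.png')
print(bot.read_state()['eef_pos'],bot.read_state()['ft_torque'])
im=s['image'][120:270,280:430,::-1];cv2.imwrite('pics/c3.png',cv2.convertScaleAbs(cv2.resize(im,(600,600),interpolation=cv2.INTER_CUBIC),alpha=1.4))
E
```

```text
[502.36775789 227.01615234 309.82322039] [-0.07076838  0.06338727  0.0223825 ]
```

View pics/c3.png

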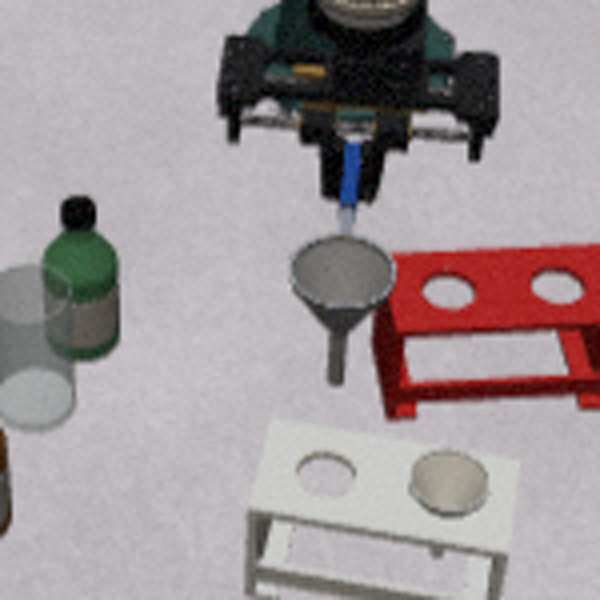

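The funnel hangs free of the rack and looks upright. The stem tip is at (336,383) in the crop, and the rack and small funnel have not moved. Now I'll carry it across.

>>> send_rows([
  {"x":0,"y":-1,"z":0,"wx":0,"wy":0,"wz":0,"fingers":0},
  {"x":0,"y":-2,"z":0,"wx":0,"wy":0,"wz":0,"fingers":0},
  {"x":0,"y":-3,"z":0,"wx":0,"wy":0,"wz":0,"fingers":0},
  {"x":0,"y":-3,"z":0,"wx":0,"wy":0,"wz":0,"fingers":0},
  {"x":0,"y":-3,"z":0,"wx":0,"wy":0,"wz":0,"fingers":0},
  {"x":0,"y":-3,"z":0,"wx":0,"wy":0,"wz":0,"fingers":0},
  {"x":0,"y":-3,"z":0,"wx":0,"wy":0,"wz":0,"fingers":0},
  {"x":0,"y":-3,"z":0,"wx":0,"wy":0,"wz":0,"fingers":0},
])

```text
clock: 7.65
eef_pos: [502.3, 15.3, 310.7]
orientation: [3.141, -0.0, -1.168]
contact_force: [-0.5, -1.5, -1.4]
opening: 11.8
```

>>> send_rows([
  {"x":0,"y":-3,"z":0,"wx":0,"wy":0,"wz":0,"fingers":0},
  {"x":0,"y":-3,"z":0,"wx":0,"wy":0,"wz":0,"fingers":0},
  {"x":0,"y":-3,"z":0,"wx":0,"wy":0,"wz":0,"fingers":0},
  {"x":0,"y":-3,"z":0,"wx":0,"wy":0,"wz":0,"fingers":0},
  {"x":0,"y":-3,"z":0,"wx":0,"wy":0,"wz":0,"fingers":0},
  {"x":0,"y":-3,"z":0,"wx":0,"wy":0,"wz":0,"fingers":0},
  {"x":0,"y":-3,"z":0,"wx":0,"wy":0,"wz":0,"fingers":0},
  {"x":0,"y":-3,"z":0,"wx":0,"wy":0,"wz":0,"fingers":0},
])

```text
clock: 8.45
eef_pos: [502.0, -224.7, 310.7]
orientation: [3.141, -0.0, -1.168]
contact_force: [0.1, 0.3, -0.5]
opening: 11.2
```

>>> send_rows([
  {"x":0,"y":-3,"z":0,"wx":0,"wy":0,"wz":0,"fingers":0},
  {"x":0,"y":-2.5,"z":0,"wx":0,"wy":0,"wz":0,"fingers":0},
  {"x":0,"y":-2,"z":0,"wx":0,"wy":0,"wz":0,"fingers":0},
  {"x":0.3,"y":-1.5,"z":0,"wx":0,"wy":0,"wz":0,"fingers":0},
  {"x":0.4,"y":-1,"z":0,"wx":0,"wy":0,"wz":0,"fingers":0},
  {"x":0,"y":0,"z":0,"wx":0,"wy":0,"wz":0,"fingers":0},
  {"x":0,"y":0,"z":0,"wx":0,"wy":0,"wz":0,"fingers":0},
  {"x":0,"y":0,"z":0,"wx":0,"wy":0,"wz":0,"fingers":0},
])

```text
clock: 9.25
eef_pos: [509.8, -321.9, 310.7]
orientation: [-3.142, 0.001, -1.167]
contact_force: [-0.1, 0.1, -0.9]
opening: 11.3
```

```bash
cat > look.py <<'E'
import sys
from h import *
a=snap('top');b=snap('scene');st=bot.read_state();p=st['eef_pos'];yw=st['orientation'][2]+np.pi/2
ax=p+99*np.array([np.cos(yw),np.sin(yw),0]);print('tcp',p.round(1),st['orientation'].round(4),'axis',ax.round(1),'open',st['opening'],'F',st['contact_force'].round(2))
hz=p[2]-1
tip=[*ax[:2],hz-103];rim=[*ax[:2],hz+5];foot=[*ax[:2],hz-53]
A=np.zeros((600,800,3),np.uint8)
x0,y0,w,h=(int(k) for k in sys.argv[2:6]); xa,ya=(int(k) for k in sys.argv[6:8])
for s,x,(u,v) in((a,0,(xa,ya)),(b,400,(x0,y0))):
    print([np.round(proj(s,q),1) for q in(tip,foot,rim)])
    im=cv2.resize(s['image'][v:v+h,u:u+w,::-1],(400,400*h//w),interpolation=cv2.INTER_CUBIC);im=cv2.convertScaleAbs(im,alpha=1.5)
    A[:im.shape[0],x:x+400]=im[:600]
cv2.imwrite(sys.argv[1],A)
E
python3 look.py pics/c4.png 175 110 80 120 390 130
```

```text
tcp [ 509.8 -322.   310.8] [-3.1415e+00  2.0000e-04 -1.1670e+00] axis [ 600.9 -283.1  310.8] open 11.292154507048902 F [ 0.2   0.4  -1.14]
[array([438. , 171.9]), array([443.3, 169.1]), array([449.9, 165.5])]
[array([208. , 153.2]), array([205.4, 140.8]), array([202.2, 125.7])]
```

View pics/c4.png

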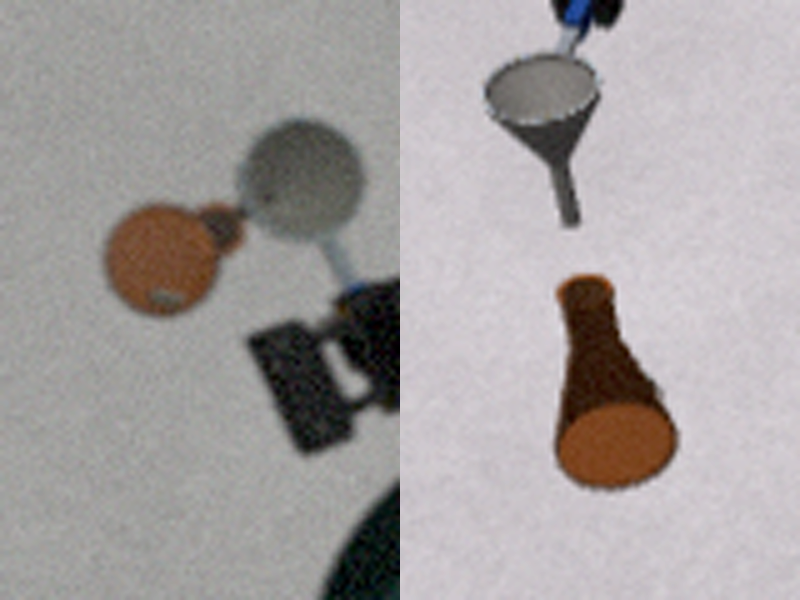

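The funnel is above the flask, with nothing touching. In the scene crop the stem tip is at (572,222) and the mouth at (586,289). In the top crop the rim is at (302,180) and the mouth at (221,229). The top view agrees with the arm, while the scene view has a bias of about 1 px. I'll refine the mouth position from averaged frames.

```bash
cat > mouth.py <<'E'
from tri import *
def avg(n,k=8):
    S=[snap(n) for _ in range(k)];s=S[0];s['avg']=np.mean([q['image'].astype(float) for q in S],0);return s
if __name__=='__main__':
    a=avg('top');b=avg('scene');K=10;out=np.zeros((600,800,3),np.uint8)
    for n,s,(x0,y0,w,h),ox in(('top',a,(418,162,30,30),0),('scene',b,(197,157,30,30),400)):
        c=cv2.resize(s['avg'][y0:y0+h,x0:x0+w].astype(np.float32),(w*K,h*K),interpolation=cv2.INTER_CUBIC)
        im=np.clip(c*1.6,0,255).astype(np.uint8)[:,:,::-1]
        out[:300,ox:ox+300]=im
        # ring pixels: saturated red relative to blue (amber), bright
        r=c[:,:,0]-c[:,:,2]; 
        g=np.clip(r*3,0,255).astype(np.uint8);out[300:600,ox:ox+300]=g[:,:,None]
    cv2.imwrite('pics/c5.png',out);np.savez('m.npz',a=a['avg'],b=b['avg'])
E
python3 mouth.py
```

```text
(no output)
```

View pics/c5.png

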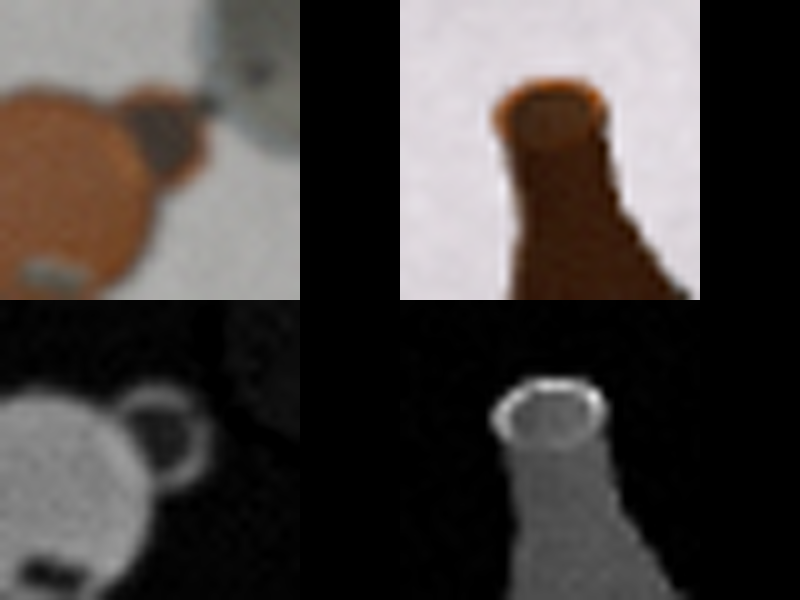

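```bash
python3 - <<'E'
from mouth import *
m=np.load('m.npz');a=snap('top');b=snap('scene');st=bot.read_state();p=st['eef_pos'];yw=st['orientation'][2]+np.pi/2
ax=p+99*np.array([np.cos(yw),np.sin(yw),0]);print(ax)
K=8
for n,s,im,(x0,y0,w,h) in(('top',a,m['a'],(434,148,34,34)),('scene',b,m['b'],(187,115,34,28))):
    c=cv2.resize(im[y0:y0+h,x0:x0+w].astype(np.float32),(w*K,h*K),interpolation=cv2.INTER_CUBIC).mean(2)
    bg=np.percentile(c,90);msk=(c<bg*(.83)).astype(np.uint8)
    if n=='scene': msk=(c<bg*.85).astype(np.uint8)
    cs,_=cv2.findContours(msk,0,1);k=max(cs,key=cv2.contourArea)[:,0]
    q=(k+.5)/K-.5+[x0,y0]
    rim=proj(s,ax+[0,0,4]);X=np.array([ray(s,*t,p[2]+7) for t in q])[:,:2]
    # robust circle fit r=35 on rim-top plane, discard handle/cone points
    from scipy.optimize import least_squares
    f=lambda z:np.hypot(X[:,0]-z[0],X[:,1]-z[1])-35
    r=least_squares(f,ax[:2],loss='soft_l1',f_scale=1);print(n,'rim circle',r.x.round(1),'minus arm',(r.x-ax[:2]).round(1),'inl',(abs(f(r.x))<2).mean().round(2),len(X))
for s,pp in((a,(433.55,175.2)),(b,(211.55,167.85))):print('mouth',ray(s,*pp,145).round(1))
print('tip scene',ray(b,209.0,154.0,p[2]-104).round(1))
E
```

```text
[ 600.7760987  -284.0896001   310.68638747]
top rim circle [ 598.3 -280.9] minus arm [-2.5  3.2] inl 0.41 819
scene rim circle [ 608.1 -273.9] minus arm [ 7.3 10.2] inl 0.23 650
mouth [ 600.3 -287.5  145. ]
mouth [ 599.9 -281.4  145. ]
tip scene [ 602.1 -277.9  206.7]
```

The two views now agree: the scene view puts the tip (+2.2, +3.5) mm off the mouth, and the top view puts it about (+0.5, +3.5) mm off. I'll correct by (-1.5, -3.5) mm and lower to about 12 mm above the mouth.

>>> send_rows([
  {"x":-0.15,"y":-0.35,"z":0,"wx":0,"wy":0,"wz":0,"fingers":0},
  {"x":0,"y":0,"z":-0.5,"wx":0,"wy":0,"wz":0,"fingers":0},
  {"x":0,"y":0,"z":-1.2,"wx":0,"wy":0,"wz":0,"fingers":0},
  {"x":0,"y":0,"z":-1.5,"wx":0,"wy":0,"wz":0,"fingers":0},
  {"x":0,"y":0,"z":-1.2,"wx":0,"wy":0,"wz":0,"fingers":0},
  {"x":0,"y":0,"z":-0.5,"wx":0,"wy":0,"wz":0,"fingers":0},
  {"x":0,"y":0,"z":0,"wx":0,"wy":0,"wz":0,"fingers":0},
  {"x":0,"y":0,"z":0,"wx":0,"wy":0,"wz":0,"fingers":0},
])

```text
clock: 11.05
eef_pos: [508.3, -326.3, 261.7]
orientation: [-3.142, 0.0, -1.168]
contact_force: [-0.5, -0.9, -1.4]
opening: 11.5
```

```bash
cat > near.py <<'E'
import sys
from mouth import *
a=avg('top',6);b=avg('scene',6);st=bot.read_state();p=st['eef_pos'];yw=st['orientation'][2]+np.pi/2
ax=p+99*np.array([np.cos(yw),np.sin(yw),0]);print('axis',ax.round(1),st['orientation'].round(4),st['contact_force'].round(2))
out=np.zeros((600,800,3),np.uint8)
for s,(x0,y0,w,h),ox,K in((a,(410,145,50,50),0,8),(b,(190,128,40,60),400,10)):
    c=cv2.resize(s['avg'][y0:y0+h,x0:x0+w].astype(np.float32),(w*K,h*K),interpolation=cv2.INTER_CUBIC)
    out[:h*K,ox:ox+w*K]=np.clip(c*1.6,0,255).astype(np.uint8)[:,:,::-1]
for s in(a,b):print('tip,foot,rim px',[np.round(proj(s,ax+[0,0,d]),1) for d in(-104,-54,4)])
cv2.imwrite(sys.argv[1],out)
E
python3 near.py pics/c6.png
```

```text
axis [ 599.3 -287.6  261.8] [-3.1415e+00 -1.0000e-04 -1.1681e+00] [-0.09 -0.07 -1.01]
tip,foot,rim px [array([434.8, 174.9]), array([439.6, 172.3]), array([445.8, 169. ])]
tip,foot,rim px [array([209.6, 164.2]), array([207.1, 152.3]), array([204.1, 137.8])]
```

View pics/c6.png

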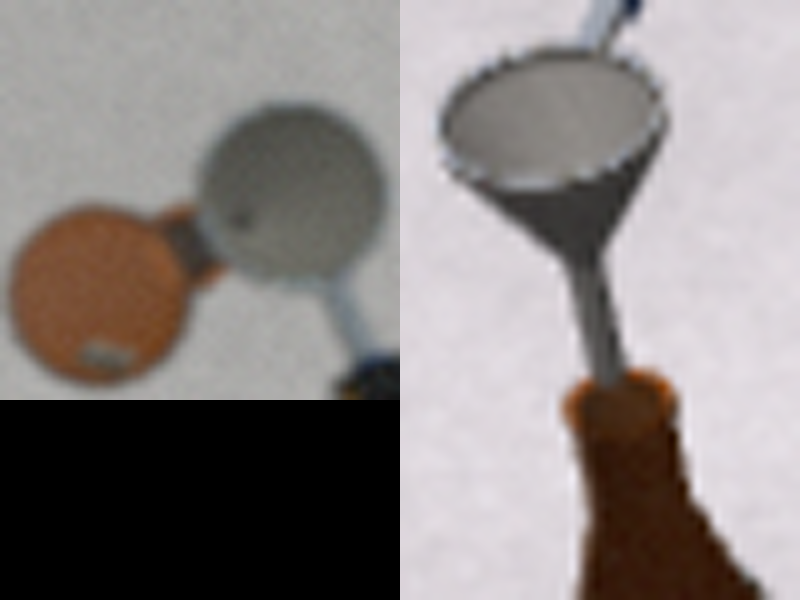

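The stem is in line with the neck: the tip is at (611,378) in the scene crop and the mouth centre at (621,404). Both views suggest about +1 mm in y. I'll lower by about 52 mm, slowly.

>>> send_rows([
  {"x":0,"y":0.1,"z":0,"wx":0,"wy":0,"wz":0,"fingers":0},
  {"x":0,"y":0,"z":-0.3,"wx":0,"wy":0,"wz":0,"fingers":0},
  {"x":0,"y":0,"z":-0.5,"wx":0,"wy":0,"wz":0,"fingers":0},
  {"x":0,"y":0,"z":-0.5,"wx":0,"wy":0,"wz":0,"fingers":0},
  {"x":0,"y":0,"z":-0.5,"wx":0,"wy":0,"wz":0,"fingers":0},
  {"x":0,"y":0,"z":-0.5,"wx":0,"wy":0,"wz":0,"fingers":0},
  {"x":0,"y":0,"z":-0.3,"wx":0,"wy":0,"wz":0,"fingers":0},
  {"x":0,"y":0,"z":0,"wx":0,"wy":0,"wz":0,"fingers":0},
])

```text
clock: 12.45
eef_pos: [507.8, -325.1, 234.8]
orientation: [3.141, 0.001, -1.168]
contact_force: [0.3, 0.7, -1.7]
opening: 11.8
```

>>> send_rows([
  {"x":0,"y":0,"z":-0.3,"wx":0,"wy":0,"wz":0,"fingers":0},
  {"x":0,"y":0,"z":-0.5,"wx":0,"wy":0,"wz":0,"fingers":0},
  {"x":0,"y":0,"z":-0.5,"wx":0,"wy":0,"wz":0,"fingers":0},
  {"x":0,"y":0,"z":-0.5,"wx":0,"wy":0,"wz":0,"fingers":0},
  {"x":0,"y":0,"z":-0.5,"wx":0,"wy":0,"wz":0,"fingers":0},
  {"x":0,"y":0,"z":-0.3,"wx":0,"wy":0,"wz":0,"fingers":0},
  {"x":0,"y":0,"z":0,"wx":0,"wy":0,"wz":0,"fingers":0},
  {"x":0,"y":0,"z":0,"wx":0,"wy":0,"wz":0,"fingers":0},
])

```text
clock: 13.25
eef_pos: [508.2, -325.4, 209.6]
orientation: [3.142, 0.0, -1.168]
contact_force: [-0.2, 0.3, -1.3]
opening: 11.3
```

```bash
python3 near.py pics/c7.png
```

```text
axis [ 599.3 -286.6  209.7] [-3.1415 -0.     -1.1682] [-0.04 -0.35 -0.33]
tip,foot,rim px [array([429.8, 177.3]), array([434.3, 175. ]), array([439.9, 172. ])]
tip,foot,rim px [array([212.3, 176.1]), array([209.9, 164.7]), array([207.1, 150.9])]
```

View pics/c7.png

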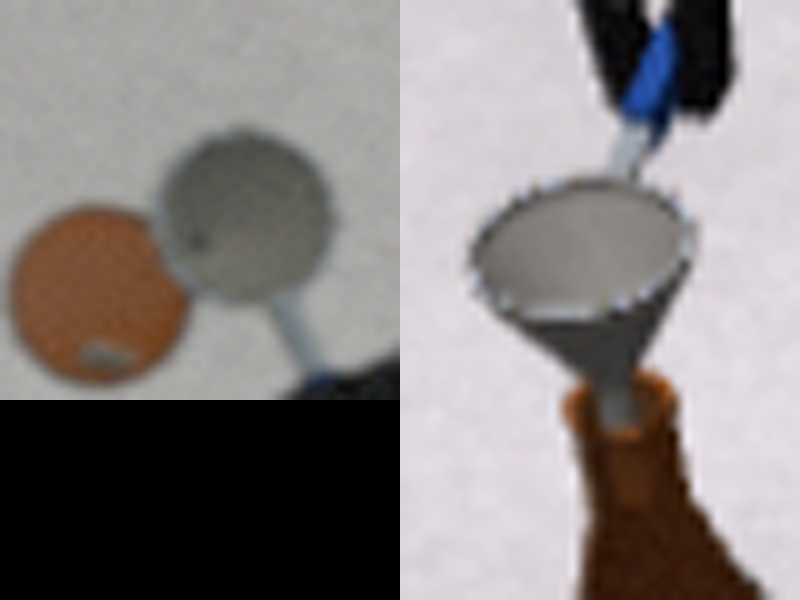

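The stem hangs in the neck and the flask base has not moved. In the top view the axis is within about 1 mm of the mouth centre, and in the scene view about 0.3 px. One check that the bystanders are unmoved, then I'll hand in.

```bash
python3 - <<'E'
from h import *
o=np.load('s0.npz');b=snap('scene')
for n,(x0,y0,x1,y1) in dict(bottles_glass=(255,165,315,260),small_funnel=(382,230,405,255),rack=(340,250,410,278),flask_base=(203,190,232,208)).items():
    print(n,np.abs(o['imageb'][y0:y1,x0:x1].astype(float)-b['image'][y0:y1,x0:x1]).mean().round(2))
print('noise',np.abs(o['imageb'][150:190,90:130].astype(float)-b['image'][150:190,90:130]).mean().round(2))
s=bot.read_state();print(s['clock'],s['qvel'].round(4),s['eef_pos'],s['opening'])
bot.hand_in()
E
```

```text
bottles_glass 4.15
small_funnel 4.3
rack 4.98
flask_base 3.73
noise 4.28
13.9 [-0.0014  0.0005 -0.0003 -0.0004  0.0012 -0.0003] [ 508.19148484 -325.35454821  209.70126612] 11.978715930279364
the job is handed in; nothing more can be done
```

The steel funnel is out of the rack and is held still by its blue handle (grip set to 55 N), upright at the amber flask with its stem down the neck. I lifted it straight up and carried it across with the stem tip about 50 mm above the bottles. The job was handed in at 13.9 s; no verdict is reported.

Last checks:
- **Centring:** the top view puts the funnel axis about 1 mm from the mouth centre, and the scene view about 0.3 px (about 1 mm) to the side.
- **Height:** the foot of the cone is about 10–11 mm above the mouth. This comes from the arm's position and the given sizes; the scene image agrees after allowing for its bias.
- **Contact and grip:** the force on the tool showed no contact, the joints were at rest, and the opening was 12 mm.
- **Other things:** the scene images before and after differ only by camera noise (rack slightly above it) at the bottles, glass, small funnel, rack and flask base.

Two checks disagreed or failed. The scene camera read about 1 px (3–5 mm) off the arm's own position, so I used it only for relative measurements. An automatic circle fit of the funnel rim had too few good points, so I dropped it and read the rim by eye.

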